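# Dock the jar and the eyecup

## Robot

A 6-joint arm with a two-finger parallel gripper is mounted at the origin on the work surface. World frame = base frame: x ahead of the robot, y to its left, z up, the work surface at z = 0. Lengths are in m, angles in rad, forces in N, time in s.
With the tool pointing down it reaches from about 0.25 to 0.85 m from the base axis. Payload 12.5 kg.
Tool frame: the origin (TCP) lies at the very end of the fingers, on their centre line; the grasp point (between the pads) lies 19 mm behind it; z points along the fingers, y is the line along which they close (so a half turn about z gives the same grasp; the last joint's range is limited). The gripper opens to 93 mm and grips with 3 to 60 N. Pads are 15 mm wide; open, the fingers measure 128 mm over their backs; the gripper's body (75 mm by 188 mm) begins 65 mm behind the grasp point.
Start: joints at [1.165, 0.351, 1.652, -0, 1.139, -0.085], TCP at [0.173, 0.522, 0.219] pointing down, gripper open.
Joint ranges: [-2.75, 2.75], [-0.79, 2.1], [0.01, 2.65], [-1.57, 4.71], [0.07, 3.14], [-2.87, 2.87]. Speed limits (rad/s): [2.22, 2.22, 2.79, 3.14, 3.14, 3.14].

## Interface

Orientations are given as a 3x3 rotation matrix whose columns are the frame's x, y, z axes.
In Python, from rig import get_obs, optics, manip, spotter gives the robot as it stands. The module is installed in compiled form; this text tells all that it offers.
- The arm moves only by the tool jog_arm, never from a script. Its argument "deltas" is a list of rows, each an object with "jaw": the closure, from 0 (fully open) to 1 (shut); "delta_pos": the shift along the tool's x, y, z in cm, a list of three; "rot": the turn, a rotation vector about the tool's x, y, z in rad, a list of three. In form: [{"jaw": jaw, "delta_pos": [dx, dy, dz], "rot": [wx, wy, wz]}, ...]. A call has 1 to 12 rows; each row shifts and turns the commanded pose from where the row before left it, along the tool's axes as they then stand; what a row does not reach is not made up. A row lasts 1/12 s, in which the tool goes at most 41.7 mm and 7.16 degrees, less where a joint would pass 70% of its speed; a pose out of reach is approached as far as the arm can. A call with a gripper value outside its range is refused whole. The fingers move at their own pace and stop on an object; the grip force is fixed at half the most. Time passes only in rows, so rows that do not move let the fingers close. It gives the time, the measured TCP pose, the force, the opening and the grip force at its end, in the units of the state.
- get_obs(): the state, without advancing time (a new reading comes with each control period).
- optics.capture(name): name is "side" or "top"; returns a dict with "color" (420x560x3 uint8, red, green, blue), "fx", "fy", "cx", "cy" (pixels), "eye" and "rotation" of the camera in the world. Camera axes: x right, y down, z forward; pixel columns grow to the right and rows downward; lengths in m; the calibration is good to about 2 mm. A picture is of the moment at which its call begins. There is no depth.
- manip.job_done(): hands the job in; it is judged then, once.
Trained networks look in the newest picture that a camera, given by its name, has taken for a name from the list of things; names that differ only in an ending like _2 or _b are one class to them, and where a whole thing is asked for, a point or a joint stands for the part that bears it (a point fixed in the world has none). Each returns a list of dicts, best first, with "p" (0 to 1); they miss things now and then, are a little off and sometimes report something else, mostly with a low value. They report only what shows in the picture. A call takes as long as a camera call. They do not tell look-alikes from the thing itself.
- spotter.cut_out(camera, label): "region" (420x560 bool, what is visible of it) and "box" ([left, top, right, bottom] in pixels, round what is visible of it).
The state is a dict: "time": time; "joint_pos": joint angles; "qd": joint speeds; "tau": joint torques, N m; "tcp_pos": TCP position; "tcp_rot": TCP orientation; "ft_force": force on the tool from outside, world axes, zero at the start; "moment": the same for the moment, N m; "finger_gap": opening from 0.0 (shut) to 1.0 (fully open); "grasp_force": force on a finger pad.
Only numpy, scipy, OpenCV 4.12 (cv2) and the standard library are available. Lean on these libraries where they do the work, as an engineer would, in place of code of your own. Each camera call takes 0.05 s, during which the arm holds its last target. There are 200 camera calls.

## Task

Get the kaleidoscope parts ready for filling: push the squat jar of glass chips along the bench into the wide bay of the low beech dock, and the brass eyecup into the narrow bay, until each one stands upright against the back board of its bay. Slide them with the fingers; do not pick up, lift or tip either of them. Leave the barrels in their rack, the walnut plug and the screwdriver alone, and finish with the robot clear of everything.

Things in the scene. Friction and masses are not known exactly. Their poses are not given: they have to be found in the camera images.
- jar: squat round screw-top jar of clear glass with coloured chips inside and an aluminium lid: body 66 mm diameter to 38 mm height, lid 60 mm diameter, 52 mm tall overall, about 0.28 kg (0.2 to 0.4), loose; upright; origin at the centre of its underside, z up along its axis. Its place (left or right of the eyecup) varies
- eyecup: brass eyecup, round: plain cylindrical skirt 44 mm diameter and 20 mm tall, above it a cup flaring from 26 to 38 mm diameter, 34 mm tall overall, about 0.13 kg (0.09 to 0.19), loose; upright; origin at the centre of its underside, z up along its axis
- dock: low fixed beech dock, 22 mm tall: back board 186 (along y) x 18 mm; three stub walls towards its -x (towards the robot) make two bays open in front. Origin: front face of the back board, midway, at bench level; x points into the board, z up. Walls in y: 79 to 93 mm (30 mm long), -27 to 3 (20 long), -93 to -79 (20 long). Place and yaw vary
- wide_back (a point): point at bench level on the front face of the back board, in the middle of the wide bay (76 mm between its walls; dock y = +41 mm). Same axes as the dock: an object of radius r against the back board has its centre at x = -r. The jar seated stands at x = -33 mm
- narrow_back (a point): the same for the narrow bay (52 mm between its walls; dock y = -53 mm). The eyecup seated stands at x = -22 mm
- rack: beech rack fixed to the bench, 190 x 60 mm (its x, y), 76 mm tall with three copper barrels in it, left of the work; origin at the centre of its underside
- plug: stepped walnut end plug, 38 mm diameter, 24 mm tall, loose, standing right of the work; origin at the centre of its underside; leave alone
- driver: screwdriver 170 mm long lying along its x on the bench, right of the work, loose; leave alone
- barrel0: upright copper barrel, 32 mm diameter, 140 mm long, loose in the rack, top 152 mm above the bench; origin at the centre of its underside; leave alone
- barrel1: upright copper barrel, 32 mm diameter, 140 mm long, loose in the rack, top 152 mm above the bench; origin at the centre of its underside; leave alone
- barrel2: upright copper barrel, 32 mm diameter, 140 mm long, loose in the rack, top 152 mm above the bench; origin at the centre of its underside; leave alone
Things that resemble listed ones, but are neither listed nor needed, are in the scene too. Several things have the shape of the jar; the one meant has the colours described above.

How it is judged:
At the end, for the whole second after the job is handed in: The jar stands upright in the wide bay and the eyecup upright in the narrow bay, each on the bench, at rest, no more than 4 mm from the back board and within 8 mm of the middle of its bay (x of jar in the frame of wide_back above -0.037 m and y of jar in the frame of wide_back between -0.008 and 0.008 m and height (world z) of each of jar, eyecup below 0.004 m and angle between each of jar, eyecup's own z axis and vertical below 0.06 rad and linear speed of each of jar, eyecup below 0.01 m/s and x of eyecup in the frame of narrow_back above -0.026 m and y of eyecup in the frame of narrow_back between -0.008 and 0.008 m); the robot touches nothing.
It fails at once if the jar is lifted (more than 8 mm) or tipped (more than 17 degrees) (height (world z) of jar above 0.008 m or angle between jar's own z axis and vertical above 0.3 rad).
It fails at once if the eyecup is lifted (more than 8 mm) or tipped (more than 17 degrees) (height (world z) of eyecup above 0.008 m or angle between eyecup's own z axis and vertical above 0.3 rad).
It fails at once if a barrel, the plug or the screwdriver is moved by more than 15 mm (distance of any of barrel0, barrel1, barrel2, plug, driver from where it was at the start of the episode above 0.015 m).
It also fails if it takes over 72 s, if anything falls off the work surface, if the arm or the gripper's body presses on something with over 40 N, if the wrist force passes 120 N, or if a joint passes its speed limit or range.

## Working session

There is one attempt and no reset: what is moved stays moved. The work goes in short steps, Python scripts to look and compute and a tool call to move; the robot and the scene stay as the last step left them, time stands still between calls to the robot, and variables do not carry over. Pictures are saved under pics/ and viewed, at most 10 in all, crops included, and the job is handed in when it is done.

Besides the shell and the picture viewer there is one more tool, called after "Call:" by a JSON object that holds its "name" and its "arguments". jog_arm: Moves the arm, as the interface text tells. Its arguments: {"type":"object","properties":{"deltas":{"type":"array"}},"required":["deltas"]}

```bash
mkdir -p pics; cat > h.py <<'E'
import numpy as np, cv2
from rig import get_obs, optics, manip, spotter
def ray(c,u,v):
    d=np.array(c["rotation"])@np.array([(u-c["cx"])/c["fx"],(v-c["cy"])/c["fy"],1.]); return np.array(c["eye"]),d
def onz(c,u,v,z=0.):
    e,d=ray(c,u,v); return (e+d*(z-e[2])/d[2])
def proj(c,p):
    q=np.array(c["rotation"]).T@(np.array(p)-np.array(c["eye"])); return np.array([c["fx"]*q[0]/q[2]+c["cx"],c["fy"]*q[1]/q[2]+c["cy"]])
def save(c,n): cv2.imwrite("pics/"+n,c["color"][:,:,::-1])
E
python3 - <<'E'
from h import *
for n in("top","side"):
    c=optics.capture(n); save(c,n+"0.png"); print(n,np.round(c["eye"],3),np.round(c["rotation"],2).tolist(),c["fx"])
    for l in("jar","eyecup","dock","plug","driver","rack"):
        for d in spotter.cut_out(n,l):
            b=d["box"]; v,u=np.nonzero(d["region"]); print(l,round(d["p"],2),np.round(b),len(u),np.round(onz(c,u.mean(),v.mean(),{"jar":.03,"eyecup":.02}.get(l,0)),3)[:2], c["color"][v,u].mean(0).astype(int))
o=get_obs(); print(o["tcp_rot"],o["time"])
E
```

```text
top [ 0.338 -0.019  1.141] [[0.03, -0.98, 0.21], [-1.0, -0.03, 0.01], [-0.0, -0.21, -0.98]] 430.1507802038765
jar 0.93 [248. 272. 271. 295.] 473 [0.377 0.035] [243 162 188]
jar 0.61 [193. 235. 220. 260.] 603 [0.466 0.185] [222 136  48]
eyecup 0.69 [302. 245. 320. 261.] 221 [ 0.456 -0.085] [158 134  76]
dock 0.88 [232. 147. 301. 180.] 795 [0.707 0.04 ] [217 191 124]
plug 0.5 [373. 234. 383. 245.] 138 [ 0.504 -0.272] [124  91  62]
driver 0.97 [430. 196. 444. 252.] 363 [ 0.521 -0.43 ] [172 128  85]
driver 0.44 [118. 222. 142. 237.] 282 [0.512 0.394] [115  87  63]
rack 0.92 [125. 176. 160. 250.] 1615 [0.547 0.361] [194 161 105]
side [ 0.513 -0.745  0.827] [[1.0, -0.02, 0.03], [-0.04, -0.74, 0.67], [0.01, -0.67, -0.74]] 468.20290892266917
jar 0.95 [234. 131. 260. 159.] 621 [0.468 0.18 ] [192 119  50]
jar 0.87 [246. 160. 278. 196.] 771 [0.504 0.064] [160 166 159]
jar 0.83 [192. 170. 222. 206.] 761 [0.378 0.029] [196 131 147]
eyecup 0.62 [229. 221. 249. 240.] 355 [ 0.456 -0.089] [138 115  67]
dock 0.66 [334. 163. 349. 220.] 807 [0.702 0.045] [199 173 125]
plug 0.52 [252. 295. 269. 318.] 288 [ 0.502 -0.268] [106  70  47]
driver 0.93 [242. 375. 339. 390.] 961 [ 0.526 -0.419] [147 116  84]
driver 0.15 [333. 163. 350. 222.] 753 [0.702 0.047] [201 175 126]
rack 0.68 [236.  81. 309. 124.] 1634 [0.547 0.403] [177 151 107]
[[-9.48973790e-01  3.15354951e-01  9.86768850e-06]
 [ 3.15354952e-01  9.48973790e-01  6.63680548e-06]
 [-7.27122829e-06  9.40997888e-06 -1.00000000e+00]] 0.7
```

```bash
python3 - <<'E'
import cv2,numpy as np
t=cv2.imread("pics/top0.png");s=cv2.imread("pics/side0.png")
a=cv2.resize(t[130:310,170:410],(800,600),interpolation=cv2.INTER_CUBIC)
b=cv2.resize(s[110:290,165:405],(800,600),interpolation=cv2.INTER_CUBIC)
cv2.imwrite("pics/a.png",a);cv2.imwrite("pics/b.png",b)
E
```

```text
(no output)
```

View pics/a.png

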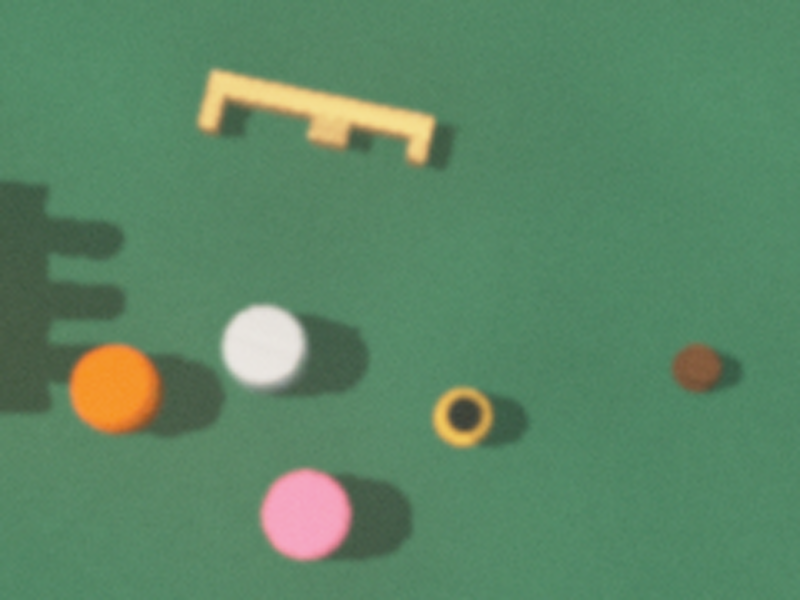

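View pics/b.png

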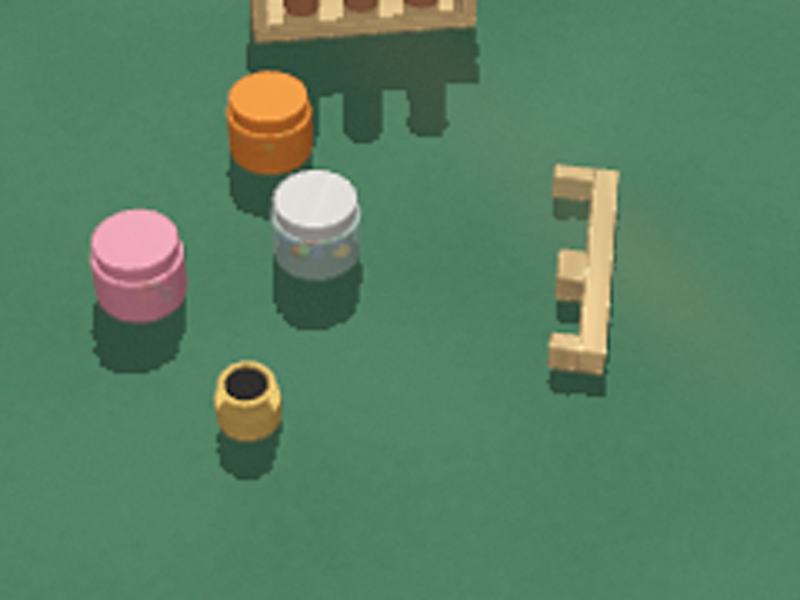

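The clear jar with the aluminium lid is the grey-white one: crop a at (264,346), or full top image at about (249,234). The pink and orange jars are decoys. The eyecup is at crop (463,417). The dock's wide bay is on the left and its narrow bay on the right, so the two paths do not cross. Next I'll fit the poses precisely.

```bash
cat > fit.py <<'E'
from h import *
from scipy.optimize import minimize
S=4
def hullmask(c,pts_list):
    m=np.zeros((420*S,560*S),np.uint8)
    for P in pts_list:
        q=np.array([proj(c,p) for p in P]); h=cv2.convexHull(((q+.5)*S).astype(np.float32)).astype(np.int32); cv2.fillConvexPoly(m,h,1)
    return cv2.resize(m.astype(np.float32),(560,420),interpolation=cv2.INTER_AREA)
def box(p,x0,x1,y0,y1,h):
    R=np.array([[np.cos(p[2]),-np.sin(p[2])],[np.sin(p[2]),np.cos(p[2])]])
    return [np.r_[R@[x,y]+p[:2],z] for x in(x0,x1) for y in(y0,y1) for z in(0,h)]
def dock(p): return [box(p,0,.018,-.093,.093,.022),box(p,-.03,0,.079,.093,.022),box(p,-.02,0,-.027,.003,.022),box(p,-.02,0,-.093,-.079,.022)]
def rings(p,L): 
    a=np.linspace(0,2*np.pi,40); return [[[p[0]+r*np.cos(t),p[1]+r*np.sin(t),z] for (r,z) in seg for t in a] for seg in L]
jar=lambda p: rings(p,[[(.033,0),(.033,.038)],[(.03,.038),(.03,.052)]])
cup=lambda p: rings(p,[[(.022,0),(.022,.02)],[(.013,.02),(.019,.034)]])
def fit(model,views,p0,step):
    def f(p): return sum(1-np.minimum(m:=hullmask(c,model(p)),r).sum()/np.maximum(m,r).sum() for c,r in views)
    s=np.vstack([p0]+[np.array(p0)+np.eye(len(p0))[i]*step[i] for i in range(len(p0))])
    return minimize(f,p0,method="Nelder-Mead",options=dict(initial_simplex=s,xatol=2e-4,fatol=1e-4,maxiter=150))
def find(n,l,near):
    c=optics.capture(n); best=None
    for d in spotter.cut_out(n,l):
        v,u=np.nonzero(d["region"]); q=onz(c,u.mean(),v.mean(),.02)[:2]
        if np.hypot(*(q-near))<.05: return c,d["region"].astype(np.float32)
    return c,None
E
python3 - <<'E'
from fit import *
T=optics.capture("top");Sd=optics.capture("side")
def colmask(c,lo,hi,cent,rad):
    h=cv2.cvtColor(c["color"],cv2.COLOR_RGB2HSV); m=cv2.inRange(h,lo,hi); z=np.zeros_like(m)
    cv2.circle(z,tuple(int(x) for x in cent),rad,255,-1); return ((m&z)>0).astype(np.float32)
for c in(T,Sd):
    h=cv2.cvtColor(c["color"],cv2.COLOR_RGB2HSV); q=proj(c,[.707,.04,.022]).astype(int); 
V=[(c,colmask(c,(12,50,110),(32,255,255),proj(c,[.70,.04,.01]),55)) for c in(T,Sd)]
for sub in (V,V[:1],V[1:]):
    r=fit(dock,sub,[.707,.04,-.2],[.01,.01,.1]); print("dock",np.round(r.x,4),r.fun,[v[1].sum() for v in sub])
for l,mod,p0 in(("jar",jar,[.504,.062]),("eyecup",cup,[.456,-.088])):
    V=[find(n,l,p0) for n in("top","side")]
    if l=="jar" and V[0][1] is None:
        V[0]=(T,colmask(T,(0,0,150),(180,60,255),(249,234),20))
    for sub in (V,V[:1],V[1:]):
        sub=[v for v in sub if v[1] is not None]
        if sub: r=fit(mod,sub,p0,[.01,.01]); print(l,np.round(r.x,4),r.fun,[v[1].sum() for v in sub])
E
```

```text
dock [ 0.6995  0.0382 -0.1933] 0.17247653007507324 [np.float32(839.0), np.float32(824.0)]
dock [ 0.7004  0.0387 -0.1915] 0.07722711563110352 [np.float32(839.0)]
dock [ 0.6983  0.0376 -0.1881] 0.06590545177459717 [np.float32(824.0)]
jar [0.5039 0.0707] 0.09486132860183716 [np.float32(530.0), np.float32(769.0)]
jar [0.504  0.0707] 0.053939104080200195 [np.float32(530.0)]
jar [0.5038 0.0716] 0.037133216857910156 [np.float32(769.0)]
eyecup [ 0.4564 -0.0854] 0.11741423606872559 [np.float32(235.0), np.float32(397.0)]
eyecup [ 0.456  -0.0855] 0.061183035373687744 [np.float32(235.0)]
eyecup [ 0.4569 -0.0848] 0.044016480445861816 [np.float32(397.0)]
```

```bash
cat > go.py <<'E'
import sys
from h import *
# usage: go.py x y z yawdeg : remaining shift in present tool axes (cm) and turn about tool z (rad)
x,y,z,yaw=map(float,sys.argv[1:]); o=get_obs(); R=np.array(o["tcp_rot"]); p=np.array(o["tcp_pos"])
cur=np.arctan2(-R[1,0],-R[0,0]); 
print("t",round(o["time"],2),"p",p.round(4),"yaw",np.degrees(cur).round(2),"gap",o["finger_gap"],"F",np.round(o["ft_force"],1))
print("delta cm",(R.T@(np.array([x,y,z])-p)*100).round(2),"rotz",round(-(np.radians(yaw)-cur),4),"tilt",np.round(R[:,2],4))
E
```

Call:
{"name": "jog_arm", "arguments": {"deltas": [{"jaw": 0.53, "delta_pos": [-3.0, -2.5, 0], "rot": [0, 0, 0]}, {"jaw": 0.53, "delta_pos": [-3.0, -2.5, 0], "rot": [0, 0, 0]}, {"jaw": 0.53, "delta_pos": [-3.0, -2.5, 0], "rot": [0, 0, 0]}, {"jaw": 0.53, "delta_pos": [-3.0, -2.5, 0], "rot": [0, 0, 0]}, {"jaw": 0.53, "delta_pos": [-3.0, -2.5, 0], "rot": [0, 0, 0]}, {"jaw": 0.53, "delta_pos": [-3.0, -2.5, 0], "rot": [0, 0, 0]}, {"jaw": 0.53, "delta_pos": [-3.0, -2.5, 0], "rot": [0, 0, 0]}, {"jaw": 0.53, "delta_pos": [-3.0, -2.5, 0], "rot": [0, 0, 0]}, {"jaw": 0.53, "delta_pos": [-3.0, -2.5, 0], "rot": [0, 0, 0]}, {"jaw": 0.53, "delta_pos": [-3.0, -2.5, 0], "rot": [0, 0, 0]}, {"jaw": 0.53, "delta_pos": [-3.0, -2.5, 0], "rot": [0, 0, 0]}, {"jaw": 0.53, "delta_pos": [-3.0, -2.5, 0], "rot": [0, 0, 0]}]}}

```text
time: 2.2
tcp_pos: [0.4212, 0.1219, 0.2189]
tcp_rot: [[-0.949, 0.315, 0.001], [0.315, 0.949, 0.0], [-0.001, 0.0, -1.0]]
ft_force: [0.6, 0.8, 0.4]
finger_gap: 0.474
grasp_force: 0.0
```

```bash
python3 go.py .453 .061 .06 11
```

```text
t 2.2 p [0.4212 0.1219 0.2189] yaw -18.38 gap 0.4736392010475244 F [0.6 0.8 0.4]
delta cm [-4.93 -4.78 15.9 ] rotz -0.5129 tilt [ 7.e-04  2.e-04 -1.e+00]
```

Call:
{"name": "jog_arm", "arguments": {"deltas": [{"jaw": 0.53, "delta_pos": [-2.5, -2.4, 0], "rot": [0, 0, 0]}, {"jaw": 0.53, "delta_pos": [-2.4, -2.4, 0], "rot": [0, 0, 0]}, {"jaw": 0.53, "delta_pos": [0, 0, 1.0], "rot": [0, 0, -0.1]}, {"jaw": 0.53, "delta_pos": [0, 0, 2.0], "rot": [0, 0, -0.1]}, {"jaw": 0.53, "delta_pos": [0, 0, 2.0], "rot": [0, 0, -0.1]}, {"jaw": 0.53, "delta_pos": [0, 0, 2.0], "rot": [0, 0, -0.1]}, {"jaw": 0.53, "delta_pos": [0, 0, 2.0], "rot": [0, 0, -0.113]}, {"jaw": 0.53, "delta_pos": [0, 0, 2.0], "rot": [0, 0, 0]}, {"jaw": 0.53, "delta_pos": [0, 0, 2.0], "rot": [0, 0, 0]}, {"jaw": 0.53, "delta_pos": [0, 0, 2.0], "rot": [0, 0, 0]}, {"jaw": 0.53, "delta_pos": [0, 0, 0.5], "rot": [0, 0, 0]}, {"jaw": 0.53, "delta_pos": [0, 0, 0], "rot": [0, 0, 0]}]}}

```text
time: 3.2
tcp_pos: [0.4512, 0.0627, 0.0628]
tcp_rot: [[-0.982, -0.191, -0.002], [-0.191, 0.982, -0.0], [0.002, 0.0, -1.0]]
ft_force: [0.3, 0.3, -0.1]
finger_gap: 0.466
grasp_force: 0.0
```

```bash
python3 go.py .453 .061 .008 11; python3 - <<'E'
from h import *
c=optics.capture("side"); cv2.imwrite("pics/c.png",cv2.resize(c["color"][90:270,165:405,::-1],(800,600),interpolation=cv2.INTER_CUBIC))
E
```

```text
t 3.2 p [0.4512 0.0627 0.0628] yaw 11.01 gap 0.46636499990173125 F [ 0.3  0.3 -0.1]
delta cm [-0.16 -0.2   5.48] rotz 0.0002 tilt [-2.4e-03 -1.0e-04 -1.0e+00]
```

View pics/c.png

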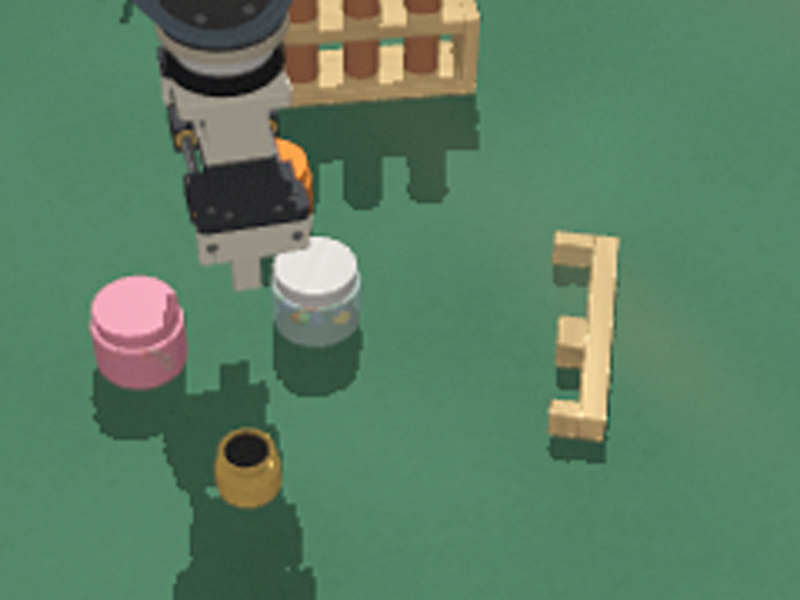

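Picture c shows the fingers at about (250,270), in the gap between the pink jar (138,330) and the clear jar (316,290). It's safe to descend and start pushing.

Call:
{"name": "jog_arm", "arguments": {"deltas": [{"jaw": 0.53, "delta_pos": [-0.1, -0.2, 2.0], "rot": [0, 0, 0]}, {"jaw": 0.53, "delta_pos": [0, 0, 2.0], "rot": [0, 0, 0]}, {"jaw": 0.53, "delta_pos": [0, 0, 1.4], "rot": [0, 0, 0]}, {"jaw": 0.53, "delta_pos": [0, 0, 0], "rot": [0, 0, 0]}, {"jaw": 0.53, "delta_pos": [-0.8, 0, 0], "rot": [0, 0, 0]}, {"jaw": 0.53, "delta_pos": [-0.5, 0, 0], "rot": [0, 0, 0]}, {"jaw": 0.53, "delta_pos": [-0.3, 0, 0], "rot": [0, 0, 0]}, {"jaw": 0.53, "delta_pos": [-0.3, 0, 0], "rot": [0, 0, 0]}, {"jaw": 0.53, "delta_pos": [-0.5, 0, 0], "rot": [0, 0, 0]}, {"jaw": 0.53, "delta_pos": [-0.6, 0, 0], "rot": [0, 0, 0]}, {"jaw": 0.53, "delta_pos": [-0.6, 0, 0], "rot": [0, 0, 0]}, {"jaw": 0.53, "delta_pos": [-0.6, 0, 0], "rot": [0, 0, 0]}]}}

```text
time: 4.25
tcp_pos: [0.4939, 0.069, 0.01]
tcp_rot: [[-0.982, -0.191, -0.002], [-0.191, 0.982, -0.0], [0.002, 0.0, -1.0]]
ft_force: [-5.7, -0.6, 6.4]
finger_gap: 0.473
grasp_force: 3.8
```

```bash
cat > chk.py <<'E'
import sys
from fit import *
l=sys.argv[1]; near=np.array([float(sys.argv[2]),float(sys.argv[3])]); o=get_obs()
c,r=find("side",l,near)
print("t",round(o["time"],2),"tcp",np.round(o["tcp_pos"],4),"F",np.round(o["ft_force"],1))
if r is not None:
    f=fit(jar if l=="jar" else cup,[(c,r)],near,[.01,.01]); p=f.x; R=np.array(o["tcp_rot"])
    q=R.T@(np.r_[p,o["tcp_pos"][2]]-o["tcp_pos"])
    D=np.array([.6995,.0382]); X=np.array([.982,-.190]); Y=np.array([.190,.982]); b=D+Y*(.041 if l=="jar" else -.053)
    print(l,p.round(4),"fun",round(f.fun,3),"area",r.sum(),"in tool(mm)",(q*1000).round(1)[:2],"in bay(mm)",((p-b)@X*1000).round(1),((p-b)@Y*1000).round(1))
E
python3 chk.py jar .534 .077
```

```text
t 4.25 tcp [0.4939 0.069  0.01  ] F [-5.7 -0.6  6.4]
jar [0.5274 0.0733] fun 0.664 area 263.0 in tool(mm) [-33.6  -2.2] in bay(mm) -175.7 -39.3
```

```bash
python3 go.py .6 .09 .01 11;  python3 - <<'E'
from h import *
c=optics.capture("side"); cv2.imwrite("pics/d.png",cv2.resize(c["color"][90:270,165:405,::-1],(800,600),interpolation=cv2.INTER_CUBIC))
E
```

```text
t 4.35 p [0.4952 0.0691 0.0101] yaw 11.02 gap 0.4702852638848875 F [0.3 0.7 0.6]
delta cm [-1.069e+01  4.000e-02  1.000e-02] rotz 0.0003 tilt [ 7.e-04  0.e+00 -1.e+00]
```

View pics/d.png

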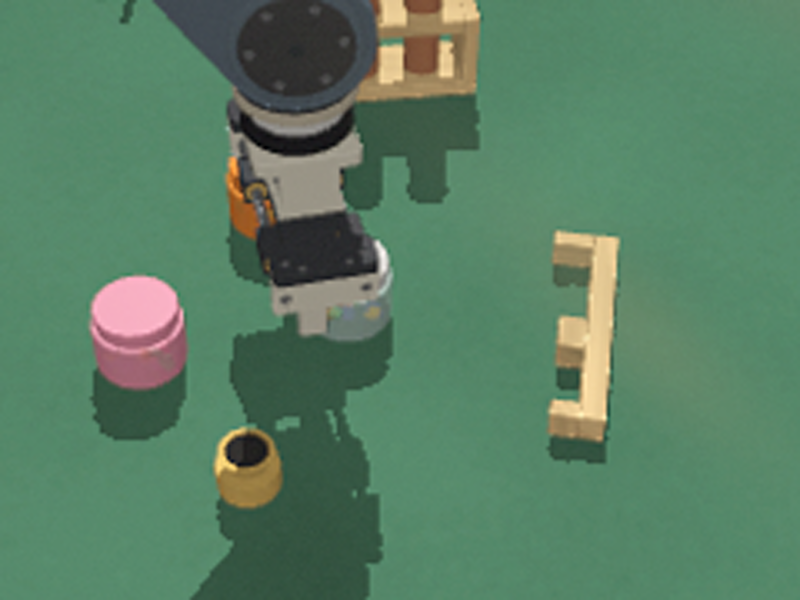

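Picture d shows the jar upright at (355,300), held in front of the fingers. I'll keep pushing.

Call:
{"name": "jog_arm", "arguments": {"deltas": [{"jaw": 0.53, "delta_pos": [-0.3, 0, 0], "rot": [0, 0, 0]}, {"jaw": 0.53, "delta_pos": [-0.6, 0, 0], "rot": [0, 0, 0]}, {"jaw": 0.53, "delta_pos": [-0.6, 0, 0], "rot": [0, 0, 0]}, {"jaw": 0.53, "delta_pos": [-0.6, 0, 0], "rot": [0, 0, 0]}, {"jaw": 0.53, "delta_pos": [-0.6, 0, 0], "rot": [0, 0, 0]}, {"jaw": 0.53, "delta_pos": [-0.6, 0, 0], "rot": [0, 0, 0]}, {"jaw": 0.53, "delta_pos": [-0.6, 0, 0], "rot": [0, 0, 0]}, {"jaw": 0.53, "delta_pos": [-0.6, 0, 0], "rot": [0, 0, 0]}, {"jaw": 0.53, "delta_pos": [-0.6, 0, 0], "rot": [0, 0, 0]}, {"jaw": 0.53, "delta_pos": [-0.6, 0, 0], "rot": [0, 0, 0]}, {"jaw": 0.53, "delta_pos": [-0.6, 0, 0], "rot": [0, 0, 0]}, {"jaw": 0.53, "delta_pos": [-0.4, 0, 0], "rot": [0, 0, 0]}]}}

```text
time: 5.4
tcp_pos: [0.561, 0.0819, 0.0096]
tcp_rot: [[-0.982, -0.191, 0.001], [-0.191, 0.982, 0.0], [-0.001, -0.0, -1.0]]
ft_force: [-3.3, -0.5, 0.4]
finger_gap: 0.473
grasp_force: 2.0
```

```bash
python3 go.py .5924 .0886 .01 11; python3 chk.py jar .595 .09
```

```text
t 5.4 p [0.561  0.0819 0.0096] yaw 11.01 gap 0.4733852273490116 F [-3.3 -0.5  0.4]
delta cm [-3.21  0.06 -0.04] rotz 0.0002 tilt [ 5.e-04  1.e-04 -1.e+00]
t 5.4 tcp [0.561  0.0819 0.0096] F [-3.3 -0.5  0.4]
jar [0.5971 0.0845] fun 0.773 area 175.0 in tool(mm) [-35.9  -4.4] in bay(mm) -109.3 -15.1
```

Call:
{"name": "jog_arm", "arguments": {"deltas": [{"jaw": 0.53, "delta_pos": [-0.6, 0, 0], "rot": [0, 0, 0]}, {"jaw": 0.53, "delta_pos": [-0.6, 0, 0], "rot": [0, 0, 0]}, {"jaw": 0.53, "delta_pos": [-0.6, 0, 0], "rot": [0, 0, 0]}, {"jaw": 0.53, "delta_pos": [-0.6, 0, 0], "rot": [0, 0, 0]}, {"jaw": 0.53, "delta_pos": [-0.5, 0, 0], "rot": [0, 0, 0]}, {"jaw": 0.53, "delta_pos": [-0.2, 0.2, 0], "rot": [0, 0, 0.064]}, {"jaw": 0.53, "delta_pos": [-0.1, 0.2, 0], "rot": [0, 0, 0.064]}, {"jaw": 0.53, "delta_pos": [-0.1, 0.2, 0], "rot": [0, 0, 0.064]}, {"jaw": 0.53, "delta_pos": [-0.1, 0.2, 0], "rot": [0, 0, 0.064]}, {"jaw": 0.53, "delta_pos": [-0.1, 0.2, 0], "rot": [0, 0, 0.064]}, {"jaw": 0.53, "delta_pos": [-0.1, 0.2, 0], "rot": [0, 0, 0.064]}, {"jaw": 0.53, "delta_pos": [0, 0, 0], "rot": [0, 0, 0]}]}}

```text
time: 6.5
tcp_pos: [0.5958, 0.1, 0.0097]
tcp_rot: [[-0.981, 0.193, 0.001], [0.193, 0.981, 0.0], [-0.001, 0.0, -1.0]]
ft_force: [-0.6, -0.0, -0.8]
finger_gap: 0.468
grasp_force: 0.3
```

```bash
python3 go.py .6749 .0848 .01 -10.95;python3 - <<'E'
from h import *
a=optics.capture("side");b=optics.capture("top")
f=lambda c,r,s:cv2.resize(c["color"][r:r+150,s:s+200,::-1],(400,300),interpolation=cv2.INTER_CUBIC)
cv2.imwrite("pics/e.png",np.hstack([f(a,110,180),f(b,120,180)]))
E
```

```text
t 6.5 p [0.5958 0.1    0.0097] yaw -11.14 gap 0.4681914680970746 F [-0.6 -0.  -0.8]
delta cm [-8.06  0.03 -0.03] rotz -0.0033 tilt [ 6.e-04  2.e-04 -1.e+00]
```

View pics/e.png

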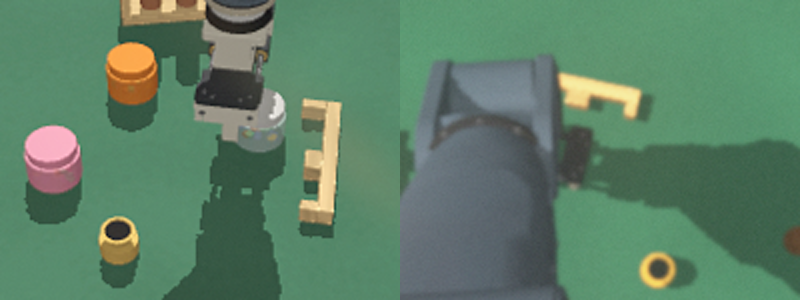

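Picture e shows the jar upright at (262,120) in the left panel, just in front of the wide bay and lined up with it. About 48 mm remain.

Call:
{"name": "jog_arm", "arguments": {"deltas": [{"jaw": 0.53, "delta_pos": [-0.3, 0, 0], "rot": [0, 0, 0]}, {"jaw": 0.53, "delta_pos": [-0.5, 0, 0], "rot": [0, 0, 0]}, {"jaw": 0.53, "delta_pos": [-0.5, 0, 0], "rot": [0, 0, 0]}, {"jaw": 0.53, "delta_pos": [-0.5, 0, 0], "rot": [0, 0, 0]}, {"jaw": 0.53, "delta_pos": [-0.5, 0, 0], "rot": [0, 0, 0]}, {"jaw": 0.53, "delta_pos": [-0.5, 0, 0], "rot": [0, 0, 0]}, {"jaw": 0.53, "delta_pos": [-0.5, 0, 0], "rot": [0, 0, 0]}, {"jaw": 0.53, "delta_pos": [-0.4, 0, 0], "rot": [0, 0, 0]}, {"jaw": 0.53, "delta_pos": [-0.3, 0, 0], "rot": [0, 0, 0]}, {"jaw": 0.53, "delta_pos": [-0.2, 0, 0], "rot": [0, 0, 0]}, {"jaw": 0.53, "delta_pos": [-0.2, 0, 0], "rot": [0, 0, 0]}, {"jaw": 0.53, "delta_pos": [0, 0, 0], "rot": [0, 0, 0]}]}}

```text
time: 7.6
tcp_pos: [0.6388, 0.0912, 0.0097]
tcp_rot: [[-0.982, 0.191, 0.0], [0.191, 0.982, -0.0], [-0.0, 0.0, -1.0]]
ft_force: [-1.4, 0.8, 0.3]
finger_gap: 0.469
grasp_force: 0.6
```

Call:
{"name": "jog_arm", "arguments": {"deltas": [{"jaw": 0.53, "delta_pos": [-0.2, 0, 0], "rot": [0, 0, 0]}, {"jaw": 0.53, "delta_pos": [-0.1, 0, 0], "rot": [0, 0, 0]}, {"jaw": 0.53, "delta_pos": [0, 0, 0], "rot": [0, 0, 0]}]}}

```text
time: 7.85
tcp_pos: [0.6415, 0.0906, 0.0096]
tcp_rot: [[-0.982, 0.191, 0.0], [0.191, 0.982, -0.0], [-0.0, 0.0, -1.0]]
ft_force: [-1.0, -0.1, 0.7]
finger_gap: 0.469
grasp_force: 0.9
```

```bash
python3 go.py .6749 .0848 .01 -10.95; python3 chk.py jar .675 .085
```

```text
t 7.85 p [0.6415 0.0906 0.0096] yaw -10.99 gap 0.46889007651605424 F [-1.  -0.1  0.7]
delta cm [-3.39  0.07 -0.04] rotz -0.0006 tilt [ 3.e-04 -0.e+00 -1.e+00]
t 7.85 tcp [0.6415 0.0906 0.0096] F [-1.  -0.1  0.7]
jar [0.676  0.0867] fun 0.456 area 418.0 in tool(mm) [-34.6   2.7] in bay(mm) -32.3 2.1
```

No wall force yet, so I'll push on in 1 mm steps.

Call:
{"name": "jog_arm", "arguments": {"deltas": [{"jaw": 0.53, "delta_pos": [-0.1, 0, 0], "rot": [0, 0, 0]}, {"jaw": 0.53, "delta_pos": [-0.1, 0, 0], "rot": [0, 0, 0]}, {"jaw": 0.53, "delta_pos": [0, 0, 0], "rot": [0, 0, 0]}]}}

```text
time: 8.2
tcp_pos: [0.6432, 0.0903, 0.0096]
tcp_rot: [[-0.982, 0.191, -0.0], [0.191, 0.982, 0.0], [0.0, -0.0, -1.0]]
ft_force: [-2.9, 0.6, 1.8]
finger_gap: 0.47
grasp_force: 1.4
```

Call:
{"name": "jog_arm", "arguments": {"deltas": [{"jaw": 0.53, "delta_pos": [-0.1, 0, 0], "rot": [0, 0, 0]}, {"jaw": 0.53, "delta_pos": [0, 0, 0], "rot": [0, 0, 0]}]}}

```text
time: 8.37
tcp_pos: [0.6434, 0.0902, 0.0095]
tcp_rot: [[-0.982, 0.191, -0.002], [0.191, 0.982, 0.0], [0.002, -0.0, -1.0]]
ft_force: [-7.7, 0.1, 4.5]
finger_gap: 0.47
grasp_force: 3.6
```

The force rose to 8 N while the arm moved only 0.2 mm, and the TCP is 32 mm short of the seated jar centre. So the jar is against the board. I'll back off, raise, and close the jaw for the eyecup.

Call:
{"name": "jog_arm", "arguments": {"deltas": [{"jaw": 0.53, "delta_pos": [0.3, 0, 0], "rot": [0, 0, 0]}, {"jaw": 0.53, "delta_pos": [1.0, 0, 0], "rot": [0, 0, 0]}, {"jaw": 0.53, "delta_pos": [2.0, 0, 0], "rot": [0, 0, 0]}, {"jaw": 0.53, "delta_pos": [2.5, 0, 0], "rot": [0, 0, 0]}, {"jaw": 0.53, "delta_pos": [1.5, 0, -1.5], "rot": [0, 0, 0]}, {"jaw": 0.72, "delta_pos": [0, 0, -2.5], "rot": [0, 0, -0.1]}, {"jaw": 0.72, "delta_pos": [0, 0, -2.5], "rot": [0, 0, -0.11]}, {"jaw": 0.72, "delta_pos": [0, 0, -2.0], "rot": [0, 0, -0.11]}, {"jaw": 0.72, "delta_pos": [0, 0, 0], "rot": [0, 0, -0.11]}, {"jaw": 0.72, "delta_pos": [0, 0, 0], "rot": [0, 0, -0.11]}, {"jaw": 0.72, "delta_pos": [0, 0, 0], "rot": [0, 0, -0.11]}, {"jaw": 0.72, "delta_pos": [0, 0, 0], "rot": [0, 0, 0]}]}}

```text
time: 9.37
tcp_pos: [0.5731, 0.104, 0.095]
tcp_rot: [[-0.895, -0.447, 0.002], [-0.447, 0.895, -0.0], [-0.001, -0.001, -1.0]]
ft_force: [-0.0, -0.0, -0.6]
finger_gap: 0.281
grasp_force: 0.0
```

```bash
python3 go.py .4116 -.1076 .009 26.4; python3 chk.py jar .675 .085;python3 chk.py eyecup .456 -.085
```

```text
t 9.37 p [0.5731 0.104  0.095 ] yaw 26.54 gap 0.28085486494448525 F [-0.  -0.  -0.6]
delta cm [ 23.91 -11.7    8.57] rotz 0.0024 tilt [ 0.0016 -0.     -1.    ]
t 9.37 tcp [0.5731 0.104  0.095 ] F [-0.  -0.  -0.6]
jar [0.6747 0.0858] fun 0.076 area 714.0 in tool(mm) [-82.8 -61.7] in bay(mm) -33.4 1.0
t 9.47 tcp [0.5729 0.104  0.0947] F [-0.3  0.3 -0.6]
eyecup [ 0.4562 -0.0855] fun 0.098 area 366.0 in tool(mm) [ 188. -119.] in bay(mm) -215.4 -114.6
```

The jar is seated at (-33.4, +1.0) mm in its bay. Next is the eyecup.

Call:
{"name": "jog_arm", "arguments": {"deltas": [{"jaw": 0.72, "delta_pos": [3.0, -1.5, 0], "rot": [0, 0, 0]}, {"jaw": 0.72, "delta_pos": [3.0, -1.5, 0], "rot": [0, 0, 0]}, {"jaw": 0.72, "delta_pos": [3.0, -1.5, 0], "rot": [0, 0, 0]}, {"jaw": 0.72, "delta_pos": [3.0, -1.5, 0], "rot": [0, 0, 0]}, {"jaw": 0.72, "delta_pos": [3.0, -1.5, 0], "rot": [0, 0, 0]}, {"jaw": 0.72, "delta_pos": [3.0, -1.5, 0], "rot": [0, 0, 0]}, {"jaw": 0.72, "delta_pos": [3.0, -1.4, 0], "rot": [0, 0, 0]}, {"jaw": 0.72, "delta_pos": [2.9, -1.3, 0], "rot": [0, 0, 0]}, {"jaw": 0.72, "delta_pos": [0, 0, 0], "rot": [0, 0, 0]}, {"jaw": 0.72, "delta_pos": [0, 0, 2.0], "rot": [0, 0, 0]}, {"jaw": 0.72, "delta_pos": [0, 0, 2.0], "rot": [0, 0, 0]}, {"jaw": 0.72, "delta_pos": [0, 0, 0], "rot": [0, 0, 0]}]}}

```text
time: 10.57
tcp_pos: [0.4089, -0.1061, 0.0525]
tcp_rot: [[-0.898, -0.44, -0.003], [-0.44, 0.898, 0.001], [0.002, 0.003, -1.0]]
ft_force: [-0.4, 0.7, -0.2]
finger_gap: 0.279
grasp_force: 0.0
```

```bash
python3 go.py .4116 -.1076 .009 26.4; python3 chk.py eyecup .456 -.085; python3 - <<'E'
from h import *
c=optics.capture("side"); cv2.imwrite("pics/f.png",cv2.resize(c["color"][110:290,165:405,::-1],(800,600),interpolation=cv2.INTER_CUBIC))
E
```

```text
t 10.57 p [ 0.4089 -0.1061  0.0525] yaw 26.12 gap 0.27887513472653974 F [-0.4  0.7 -0.2]
delta cm [-0.19 -0.26  4.35] rotz -0.0049 tilt [-0.0032  0.0012 -1.    ]
t 10.57 tcp [ 0.4089 -0.1061  0.0525] F [-0.4  0.7 -0.2]
eyecup [ 0.4568 -0.0831] fun 0.436 area 227.0 in tool(mm) [-53.1  -0.4] in bay(mm) -215.3 -112.2
```

View pics/f.png

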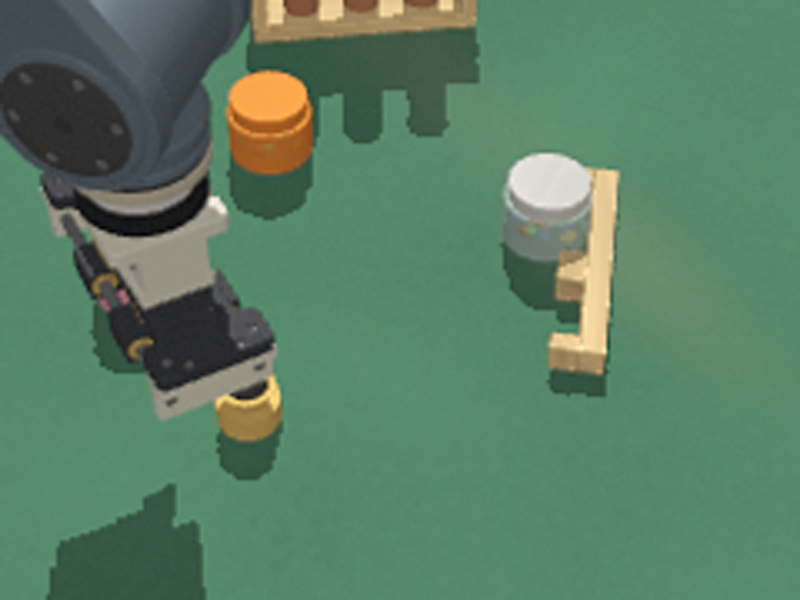

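Picture f shows the jar seated upright at (548,205), and the gripper behind the eyecup at (248,408). I'll descend and push.

Call:
{"name": "jog_arm", "arguments": {"deltas": [{"jaw": 0.72, "delta_pos": [0, -0.25, 1.0], "rot": [0, 0, -0.005]}, {"jaw": 0.72, "delta_pos": [0, 0, 2.0], "rot": [0, 0, 0]}, {"jaw": 0.72, "delta_pos": [0, 0, 1.35], "rot": [0, 0, 0]}, {"jaw": 0.72, "delta_pos": [0, 0, 0], "rot": [0, 0, 0]}, {"jaw": 0.72, "delta_pos": [-0.8, 0, 0], "rot": [0, 0, 0]}, {"jaw": 0.72, "delta_pos": [-0.8, 0, 0], "rot": [0, 0, 0]}, {"jaw": 0.72, "delta_pos": [-0.4, 0, 0], "rot": [0, 0, 0]}, {"jaw": 0.72, "delta_pos": [-0.3, 0, 0], "rot": [0, 0, 0]}, {"jaw": 0.72, "delta_pos": [-0.3, 0, 0], "rot": [0, 0, 0]}, {"jaw": 0.72, "delta_pos": [-0.4, 0, 0], "rot": [0, 0, 0]}, {"jaw": 0.72, "delta_pos": [-0.5, 0, 0], "rot": [0, 0, 0]}, {"jaw": 0.72, "delta_pos": [-0.5, 0, 0], "rot": [0, 0, 0]}]}}

```text
time: 11.72
tcp_pos: [0.4472, -0.0909, 0.0112]
tcp_rot: [[-0.895, -0.447, -0.0], [-0.447, 0.895, -0.0], [0.0, 0.0, -1.0]]
ft_force: [-2.1, -1.0, 1.5]
finger_gap: 0.28
grasp_force: 1.2
```

Call:
{"name": "jog_arm", "arguments": {"deltas": [{"jaw": 0.72, "delta_pos": [-0.5, 0, 0], "rot": [0, 0, 0]}, {"jaw": 0.72, "delta_pos": [-0.5, 0, 0], "rot": [0, 0, 0]}, {"jaw": 0.72, "delta_pos": [-0.5, 0, 0], "rot": [0, 0, 0]}, {"jaw": 0.72, "delta_pos": [-0.5, 0, 0], "rot": [0, 0, 0]}, {"jaw": 0.72, "delta_pos": [-0.5, 0, 0], "rot": [0, 0, 0]}, {"jaw": 0.72, "delta_pos": [-0.5, 0, 0], "rot": [0, 0, 0]}, {"jaw": 0.72, "delta_pos": [-0.5, 0, 0], "rot": [0, 0, 0]}, {"jaw": 0.72, "delta_pos": [-0.5, 0, 0], "rot": [0, 0, 0]}, {"jaw": 0.72, "delta_pos": [-0.5, 0, 0], "rot": [0, 0, 0]}, {"jaw": 0.72, "delta_pos": [-0.5, 0, 0], "rot": [0, 0, 0]}, {"jaw": 0.72, "delta_pos": [-0.5, 0, 0], "rot": [0, 0, 0]}, {"jaw": 0.72, "delta_pos": [-0.3, 0, 0], "rot": [0, 0, 0]}]}}

```text
time: 12.72
tcp_pos: [0.4994, -0.0648, 0.0111]
tcp_rot: [[-0.895, -0.447, 0.0], [-0.447, 0.895, -0.0], [-0.0, -0.0, -1.0]]
ft_force: [-2.4, -1.0, 1.3]
finger_gap: 0.28
grasp_force: 1.2
```

```bash
python3 go.py .6256 -.0015 .009 26.4; python3 chk.py eyecup .525 -.05
```

```text
t 12.72 p [ 0.4994 -0.0648  0.0111] yaw 26.55 gap 0.2799770563826671 F [-2.4 -1.   1.3]
delta cm [-14.12   0.02   0.22] rotz 0.0026 tilt [ 3.e-04 -0.e+00 -1.e+00]
t 12.72 tcp [ 0.4994 -0.0648  0.0111] F [-2.4 -1.   1.3]
```

Call:
{"name": "jog_arm", "arguments": {"deltas": [{"jaw": 0.72, "delta_pos": [-0.5, 0, 0], "rot": [0, 0, 0]}, {"jaw": 0.72, "delta_pos": [-0.5, 0, 0], "rot": [0, 0, 0]}, {"jaw": 0.72, "delta_pos": [-0.5, 0, 0], "rot": [0, 0, 0]}, {"jaw": 0.72, "delta_pos": [-0.5, 0, 0], "rot": [0, 0, 0]}, {"jaw": 0.72, "delta_pos": [-0.5, 0, 0], "rot": [0, 0, 0]}, {"jaw": 0.72, "delta_pos": [-0.5, 0, 0], "rot": [0, 0, 0]}, {"jaw": 0.72, "delta_pos": [-0.5, 0, 0], "rot": [0, 0, 0]}, {"jaw": 0.72, "delta_pos": [-0.5, 0, 0], "rot": [0, 0, 0]}, {"jaw": 0.72, "delta_pos": [-0.5, 0, 0], "rot": [0, 0, 0]}, {"jaw": 0.72, "delta_pos": [-0.5, 0, 0], "rot": [0, 0, 0]}, {"jaw": 0.72, "delta_pos": [-0.5, 0, 0], "rot": [0, 0, 0]}, {"jaw": 0.72, "delta_pos": [-0.3, 0, 0], "rot": [0, 0, 0]}]}}

```text
time: 13.82
tcp_pos: [0.5513, -0.0389, 0.0112]
tcp_rot: [[-0.895, -0.447, 0.0], [-0.447, 0.895, -0.0], [-0.0, -0.0, -1.0]]
ft_force: [-0.9, -0.1, 0.2]
finger_gap: 0.281
grasp_force: 0.4
```

```bash
python3 go.py .6256 -.0015 .011 26.4; python3 chk.py eyecup .574 -.028; python3 - <<'E'
from h import *
c=optics.capture("side"); cv2.imwrite("pics/g.png",cv2.resize(c["color"][110:290,205:445,::-1],(800,600),interpolation=cv2.INTER_CUBIC))
E
```

```text
t 13.82 p [ 0.5513 -0.0389  0.0112] yaw 26.55 gap 0.281194879173159 F [-0.9 -0.1  0.2]
delta cm [-8.32  0.02  0.02] rotz 0.0026 tilt [ 3.e-04 -0.e+00 -1.e+00]
t 13.82 tcp [ 0.5513 -0.0389  0.0112] F [-0.9 -0.1  0.2]
```

View pics/g.png

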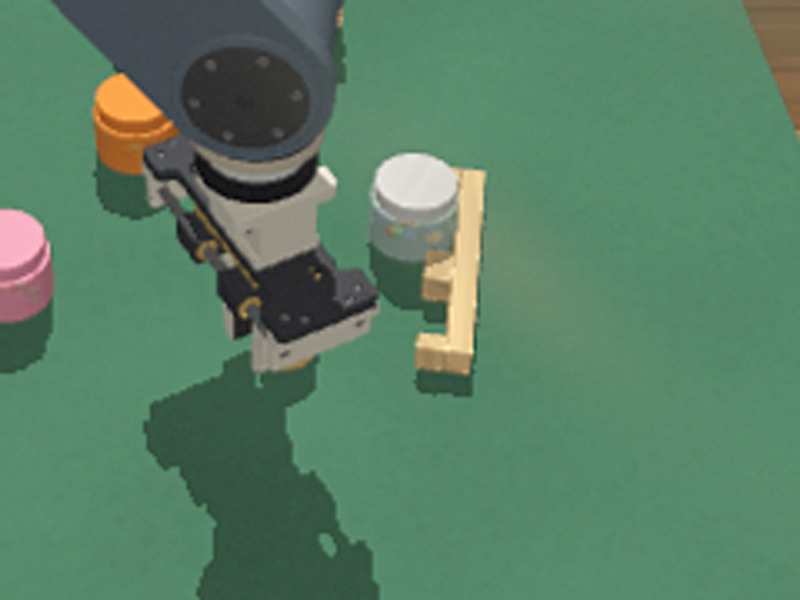

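Picture g shows the eyecup's edge at about (297,362), still in front of the fingers and mostly hidden by the gripper.

Call:
{"name": "jog_arm", "arguments": {"deltas": [{"jaw": 0.72, "delta_pos": [-0.5, 0, 0], "rot": [0, 0, 0]}, {"jaw": 0.72, "delta_pos": [-0.5, 0, 0], "rot": [0, 0, 0]}, {"jaw": 0.72, "delta_pos": [-0.5, 0, 0], "rot": [0, 0, 0]}, {"jaw": 0.72, "delta_pos": [-0.5, 0, 0], "rot": [0, 0, 0]}, {"jaw": 0.72, "delta_pos": [-0.5, 0, 0], "rot": [0, 0, 0]}, {"jaw": 0.72, "delta_pos": [-0.5, 0, 0], "rot": [0, 0, 0]}, {"jaw": 0.72, "delta_pos": [-0.5, 0, 0], "rot": [0, 0, 0]}, {"jaw": 0.72, "delta_pos": [-0.5, 0, 0], "rot": [0, 0, 0]}, {"jaw": 0.72, "delta_pos": [-0.5, 0, 0], "rot": [0, 0, 0]}, {"jaw": 0.72, "delta_pos": [-0.5, 0, 0], "rot": [0, 0, 0]}, {"jaw": 0.72, "delta_pos": [-0.4, 0, 0], "rot": [0, 0, 0]}, {"jaw": 0.72, "delta_pos": [-0.2, 0, 0], "rot": [0, 0, 0]}]}}

```text
time: 14.97
tcp_pos: [0.6013, -0.0139, 0.0112]
tcp_rot: [[-0.895, -0.447, 0.0], [-0.447, 0.895, -0.0], [-0.0, -0.0, -1.0]]
ft_force: [-0.8, -0.4, -0.8]
finger_gap: 0.278
grasp_force: 0.3
```

Call:
{"name": "jog_arm", "arguments": {"deltas": [{"jaw": 0.72, "delta_pos": [-0.1, 0.2, 0], "rot": [0, 0, 0.082]}, {"jaw": 0.72, "delta_pos": [-0.1, 0.2, 0], "rot": [0, 0, 0.082]}, {"jaw": 0.72, "delta_pos": [-0.1, 0.2, 0], "rot": [0, 0, 0.082]}, {"jaw": 0.72, "delta_pos": [-0.1, 0.2, 0], "rot": [0, 0, 0.082]}, {"jaw": 0.72, "delta_pos": [-0.1, 0.2, 0], "rot": [0, 0, 0.082]}, {"jaw": 0.72, "delta_pos": [-0.1, 0.2, 0], "rot": [0, 0, 0.082]}, {"jaw": 0.72, "delta_pos": [-0.1, 0.2, 0], "rot": [0, 0, 0.082]}, {"jaw": 0.72, "delta_pos": [-0.1, 0.2, 0], "rot": [0, 0, 0.082]}, {"jaw": 0.72, "delta_pos": [0, 0, 0], "rot": [0, 0, 0]}]}}

```text
time: 15.72
tcp_pos: [0.606, 0.003, 0.0112]
tcp_rot: [[-0.981, 0.195, 0.0], [0.195, 0.981, 0.0], [-0.0, 0.0, -1.0]]
ft_force: [-0.4, 0.4, -0.3]
finger_gap: 0.282
grasp_force: 0.1
```

```bash
python3 go.py .6678 -.0096 .011 -10.95; python3 chk.py eyecup .63 -.003; python3 - <<'E'
from h import *
a=optics.capture("side");b=optics.capture("top")
f=lambda c,r,s:cv2.resize(c["color"][r:r+150,s:s+200,::-1],(400,300),interpolation=cv2.INTER_CUBIC)
cv2.imwrite("pics/i.png",np.hstack([f(a,110,230),f(b,120,180)]))
E
```

```text
t 15.72 p [0.606  0.003  0.0112] yaw -11.24 gap 0.2816254902333364 F [-0.4  0.4 -0.3]
delta cm [-6.31 -0.03  0.02] rotz -0.0051 tilt [ 2.e-04  1.e-04 -1.e+00]
t 15.72 tcp [0.606  0.003  0.0112] F [-0.4  0.4 -0.3]
eyecup [ 0.6332 -0.0033] fun 0.566 area 157.0 in tool(mm) [-28.   -0.9] in bay(mm) -57.2 -0.3
```

View pics/i.png

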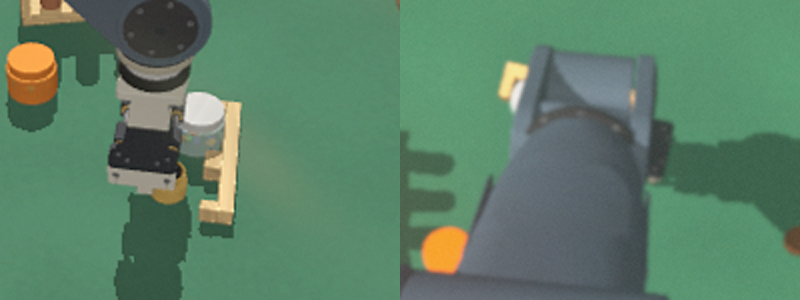

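Picture i shows the eyecup at (170,185) in the left panel, at the mouth of the narrow bay and lined up. About 38 mm remain.

Call:
{"name": "jog_arm", "arguments": {"deltas": [{"jaw": 0.72, "delta_pos": [-0.2, 0, 0], "rot": [0, 0, -0.005]}, {"jaw": 0.72, "delta_pos": [-0.4, 0, 0], "rot": [0, 0, 0]}, {"jaw": 0.72, "delta_pos": [-0.4, 0, 0], "rot": [0, 0, 0]}, {"jaw": 0.72, "delta_pos": [-0.4, 0, 0], "rot": [0, 0, 0]}, {"jaw": 0.72, "delta_pos": [-0.4, 0, 0], "rot": [0, 0, 0]}, {"jaw": 0.72, "delta_pos": [-0.4, 0, 0], "rot": [0, 0, 0]}, {"jaw": 0.72, "delta_pos": [-0.4, 0, 0], "rot": [0, 0, 0]}, {"jaw": 0.72, "delta_pos": [-0.3, 0, 0], "rot": [0, 0, 0]}, {"jaw": 0.72, "delta_pos": [-0.2, 0, 0], "rot": [0, 0, 0]}, {"jaw": 0.72, "delta_pos": [-0.2, 0, 0], "rot": [0, 0, 0]}, {"jaw": 0.72, "delta_pos": [-0.2, 0, 0], "rot": [0, 0, 0]}, {"jaw": 0.72, "delta_pos": [0, 0, 0], "rot": [0, 0, 0]}]}}

```text
time: 16.92
tcp_pos: [0.6405, -0.0039, 0.0112]
tcp_rot: [[-0.982, 0.187, 0.0], [0.187, 0.982, -0.0], [-0.0, 0.0, -1.0]]
ft_force: [0.4, -0.6, -0.1]
finger_gap: 0.277
grasp_force: 0.1
```

Call:
{"name": "jog_arm", "arguments": {"deltas": [{"jaw": 0.72, "delta_pos": [-0.1, 0, 0], "rot": [0, 0, 0]}, {"jaw": 0.72, "delta_pos": [-0.1, 0, 0], "rot": [0, 0, 0]}, {"jaw": 0.72, "delta_pos": [0, 0, 0], "rot": [0, 0, 0]}]}}

```text
time: 17.17
tcp_pos: [0.6422, -0.0042, 0.0111]
tcp_rot: [[-0.982, 0.187, 0.0], [0.187, 0.982, -0.0], [-0.0, -0.0, -1.0]]
ft_force: [-1.3, -1.2, -0.3]
finger_gap: 0.283
grasp_force: 0.3
```

```bash
python3 go.py .6678 -.0096 .011 -10.95
```

```text
t 17.17 p [ 0.6422 -0.0042  0.0111] yaw -10.76 gap 0.28254544362654294 F [-1.3 -1.2 -0.3]
delta cm [-2.61 -0.05  0.01] rotz 0.0034 tilt [ 1.e-04 -0.e+00 -1.e+00]
```

Call:
{"name": "jog_arm", "arguments": {"deltas": [{"jaw": 0.72, "delta_pos": [-0.1, 0, 0], "rot": [0, 0, 0]}, {"jaw": 0.72, "delta_pos": [0, 0, 0], "rot": [0, 0, 0]}]}}

```text
time: 17.33
tcp_pos: [0.6432, -0.0044, 0.0111]
tcp_rot: [[-0.982, 0.187, 0.0], [0.187, 0.982, 0.0], [-0.0, 0.0, -1.0]]
ft_force: [-0.1, 0.1, 0.6]
finger_gap: 0.281
grasp_force: 0.3
```

Call:
{"name": "jog_arm", "arguments": {"deltas": [{"jaw": 0.72, "delta_pos": [-0.1, 0, 0], "rot": [0, 0, 0]}, {"jaw": 0.72, "delta_pos": [0, 0, 0], "rot": [0, 0, 0]}]}}

```text
time: 17.5
tcp_pos: [0.6436, -0.0045, 0.011]
tcp_rot: [[-0.982, 0.187, -0.001], [0.187, 0.982, 0.0], [0.001, -0.0, -1.0]]
ft_force: [-4.0, 1.0, 1.6]
finger_gap: 0.279
grasp_force: 1.7
```

One more half step to confirm contact, then retract.

Call:
{"name": "jog_arm", "arguments": {"deltas": [{"jaw": 0.72, "delta_pos": [-0.05, 0, 0], "rot": [0, 0, 0]}, {"jaw": 0.72, "delta_pos": [0, 0, 0], "rot": [0, 0, 0]}]}}

```text
time: 17.67
tcp_pos: [0.6437, -0.0045, 0.0109]
tcp_rot: [[-0.982, 0.187, -0.002], [0.187, 0.982, 0.0], [0.002, -0.0, -1.0]]
ft_force: [-6.3, 1.6, 2.6]
finger_gap: 0.279
grasp_force: 2.8
```

Call:
{"name": "jog_arm", "arguments": {"deltas": [{"jaw": 0.72, "delta_pos": [0.3, 0, 0], "rot": [0, 0, 0]}, {"jaw": 0.72, "delta_pos": [1.0, 0, 0], "rot": [0, 0, 0]}, {"jaw": 0.72, "delta_pos": [2.0, 0, 0], "rot": [0, 0, 0]}, {"jaw": 0.72, "delta_pos": [3.0, 0, 0], "rot": [0, 0, 0]}, {"jaw": 0.72, "delta_pos": [2.0, 0, -2.0], "rot": [0, 0, 0]}, {"jaw": 0.72, "delta_pos": [0, 0, -3.0], "rot": [0, 0, 0]}, {"jaw": 0.72, "delta_pos": [0, 0, -3.0], "rot": [0, 0, 0]}, {"jaw": 0.72, "delta_pos": [2.0, 0, -3.0], "rot": [0, 0, 0]}, {"jaw": 0.72, "delta_pos": [3.0, 0, -3.0], "rot": [0, 0, 0]}, {"jaw": 0.72, "delta_pos": [3.0, 0, 0], "rot": [0, 0, 0]}, {"jaw": 0.72, "delta_pos": [2.0, 0, 0], "rot": [0, 0, 0]}, {"jaw": 0.72, "delta_pos": [0, 0, 0], "rot": [0, 0, 0]}]}}

```text
time: 18.67
tcp_pos: [0.4627, 0.0299, 0.1512]
tcp_rot: [[-0.983, 0.186, 0.0], [0.186, 0.983, -0.0], [-0.0, 0.0, -1.0]]
ft_force: [1.3, -0.2, 0.3]
finger_gap: 0.281
grasp_force: 0.0
```

```bash
python3 chk.py jar .675 .085;python3 chk.py eyecup .668 -.01; python3 - <<'E'
from h import *
a=optics.capture("side")
cv2.imwrite("pics/j.png",cv2.resize(a["color"][110:290,205:445,::-1],(800,600),interpolation=cv2.INTER_CUBIC))
E
```

```text
t 18.67 tcp [0.4627 0.0299 0.1512] F [ 1.3 -0.2  0.3]
jar [0.6728 0.0854] fun 0.063 area 724.0 in tool(mm) [-196.1   93.7] in bay(mm) -35.2 0.3
t 18.77 tcp [0.4659 0.0294 0.1512] F [0.6 0.4 0. ]
eyecup [ 0.6668 -0.0082] fun 0.09 area 362.0 in tool(mm) [-204.4    0.6] in bay(mm) -23.3 1.3
```

View pics/j.png

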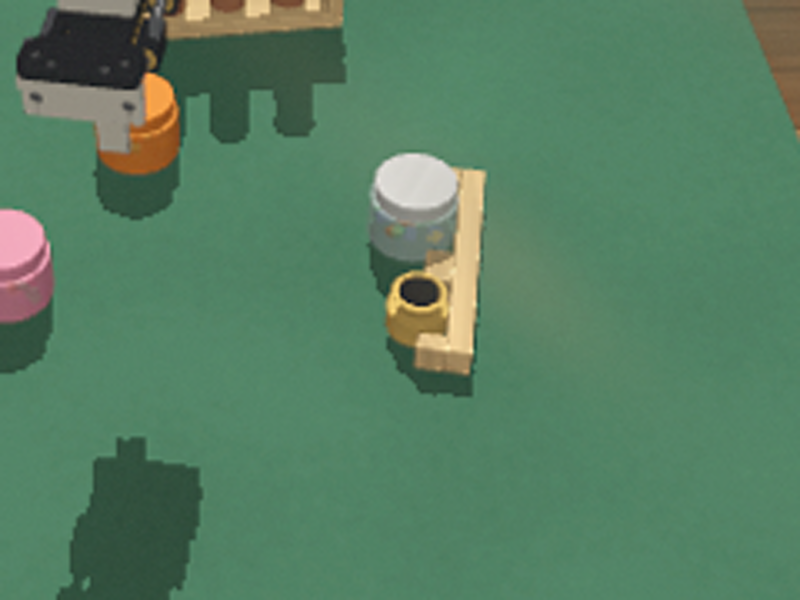

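Picture j shows the jar (415,205) and the eyecup (418,305) upright in their bays, with the arm clear. Seating was confirmed by force, but the last jar fit reads 1.8 mm off the earlier one, so I'll repeat the measurement once before handing in.

```bash
python3 - <<'E'
from fit import *
D=np.array([.6995,.0382]); X=np.array([.982,-.190]); Y=np.array([.190,.982])
for n in("side","top","side"):
    for l,m,p0,y in(("jar",jar,[.675,.085],.041),("eyecup",cup,[.668,-.01],-.053)):
        c,r=find(n,l,p0)
        if r is None: print(n,l,"none"); continue
        f=fit(m,[(c,r)],p0,[.006,.006]); q=f.x-D-Y*y; print(n,l,(q@X*1000).round(1),(q@Y*1000).round(1),round(f.fun,3))
print(np.abs(get_obs()["qd"]).max().round(4))
E
```

```text
side jar -34.8 0.8 0.109
side eyecup -23.0 1.5 0.117
top jar -33.2 -1.5 0.085
top eyecup -21.2 1.8 0.09
side jar -32.8 2.0 0.077
side eyecup -23.6 -0.8 0.113
0.0017
```

All readings scatter within ±2 mm of the seated positions and stay inside tolerance.

```bash
python3 -c "
from rig import manip
print(manip.job_done())"
```

```text
the job is handed in; nothing more can be done
None
```

The jar is in the wide bay and the eyecup in the narrow bay, both upright against the back board. The arm is clear of everything and the job is handed in, at about 19 s of the 72 s limit; no verdict came back.

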